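Lay out a mallet's parts on the fitting mat

ROBOT

A 6-joint arm with a two-finger parallel gripper is mounted at the origin on the work surface. World frame = base frame: x ahead of the robot, y to its left, z up, the work surface at z = 0. Lengths are in mm, angles in rad, forces in N, time in s.
With the tool pointing down it reaches from about 375 to 925 mm from the base axis. Payload 5.7 kg.
Tool frame: the origin (TCP) lies at the very end of the fingers, on their centre line; the grasp point (between the pads) lies 19 mm behind it; z points along the fingers, y is the line along which they close (so a half turn about z gives the same grasp; the last joint's range is limited). The gripper opens to 88 mm and grips with 3 to 60 N. Pads are 20 mm wide; open, the fingers measure 115 mm over their backs; the gripper's body (75 mm by 178 mm) begins 61 mm behind the grasp point.
Start: joints at [1.18, 0.359, 1.51, -0, 1.272, -0.115], TCP at [163.383, 577.294, 222.623] pointing down, gripper open.
Joint ranges: [-2.97, 2.97], [-1.01, 2.36], [0.21, 2.38], [-0.96, 4.11], [0.2, 2.71], [-2.98, 2.98]. Speed limits (rad/s): [2.39, 2.39, 3.14, 3.14, 3.14, 3.14].

INTERFACE

Orientations are given as a unit quaternion [x, y, z, w].
In Python, from station import get_obs, eyes, arm, finder gives the robot as it stands. The module is installed in compiled form; this text tells all that it offers.
- The arm moves only by the shell command python3 -m jog 'ROWS'. ROWS is a JSON object of lists of equal length, an entry for each row: "linear": the shift along the tool's x, y, z in mm, a list of three; "delta_rot": the turn, a rotation vector about the tool's x, y, z in degrees, a list of three; "hand": the gripper command: -1 is shut, 1 is fully open, values between are in proportion. In form: {"linear": [[tx, ty, tz], ...], "delta_rot": [[wx, wy, wz], ...], "hand": [hand, ...]}. A call has 1 to 5 rows; each row is the pose to reach, as a shift and turn from the pose commanded when the call began, along the tool's axes at that moment; what a row does not reach only later rows make up. A row lasts 1/12 s, in which the tool goes at most 41.7 mm and 7.16 degrees, less where a joint would pass 70% of its speed; a pose out of reach is approached as far as the arm can. A call with a gripper value outside its range is refused whole. The fingers move at their own pace and stop on an object; the grip force is fixed at half the most. Time passes only in rows, so rows that repeat a pose let the fingers close. It gives the time, the measured TCP pose, the force, the opening and the grip force at its end, in the units of the state.
- get_obs(): the state, without advancing time (a new reading comes with each control period).
- eyes.read_camera(name): name is "scene" or "side" or "wrist"; returns the picture (480x640x3 uint8, blue, green, red); there is no depth.
- eyes.camera_model(name): a dict with "camera_matrix" (3x3 intrinsics, pixels), "distortion" ([k1, k2, p1, p2, k3] as OpenCV has them; the pictures are not rectified), "rvec" (rotation vector, rad) and "tvec" (3), from world to camera coordinates, as OpenCV has them. Camera axes: x right, y down, z forward; pixel columns grow to the right and rows downward; lengths in mm; the calibration is good to about 2 mm. A picture is of the moment at which its call begins: read the wrist's pose just before it. camera_model takes no time and is no camera call; for the wrist camera it gives the pose at the moment of the call.
- arm.finish_job(): hands the job in; it is judged then, once.
Trained networks look in the newest picture that a camera, given by its name, has taken for a name from the list of things; names that differ only in an ending like _2 or _b are one class to them, and where a whole thing is asked for, a point or a joint stands for the part that bears it (a point fixed in the world has none). Each returns a list of dicts, best first, with "conf" (0 to 1); they miss things now and then, are a little off and sometimes report something else, mostly with a low value. They report only what shows in the picture. A call takes as long as a camera call. They do not tell look-alikes from the thing itself.
- finder.outline_of(query, camera): "mask" (480x640 bool, what is visible of it) and "uv" ([column, row] in pixels, amid what is visible of it).
- finder.landmark_of(query, camera): "uv" ([column, row] in pixels: a listed point, or the origin of a listed thing).
The state is a dict: "clock": time; "joints": joint angles; "qd": joint speeds; "effort": joint torques, N m; "ee_pos": TCP position; "tcp_rot": TCP orientation; "force": force on the tool from outside, world axes, zero at the start; "ft_torque": the same for the moment, N m; "width": finger opening in mm; "gripper_force": force on a finger pad.
Only numpy, scipy, OpenCV 4.12 (cv2) and the standard library are available. Lean on these libraries where they do the work, as an engineer would, in place of code of your own. Each camera call takes 0.05 s, during which the arm holds its last target. There are 200 camera calls.

TASK

Lay out the mallet parts on the cork mat: the pale wooden head on the middle of the mat, hole up, its length parallel to the mat's short edges; on either side of the head, on the mat and parallel to it, with their middles level with the head's and their centre lines about 80 mm from the head's centre line, the dark shaft section on the side towards the funnel and the steel calliper on the other side. Stand the wider of the two brass ferrules on top of the head, centred over its shaft hole. Leave the narrow ferrule and the glue bottle alone.

Things in the scene. Friction and masses are not known exactly. Their poses are not given: they have to be found in the camera images.
- mat: Thin brown cork mat fixed to the bench, 200 mm (its x) by 250 mm (its y), 4 mm thick. Origin: centre of its underside, on the bench. Its x axis (along the short edges) points away from the robot within 15 degrees, its y axis to the robot's left.
- funnel: Tin funnel (rim 114 mm across, top 165 mm above the bench) on a bracket over a grey 130 mm square sawdust bin, fixed, beyond the mat's far edge, to the left or the right. Origin: under the bin's centre, on the bench. Which side of the mat it stands on decides the side for the shaft.
- head: Mallet head of pale dogwood, a square block 190 mm long (its x), 52 mm wide (its y) and 52 mm high, 0.27 to 0.55 kg, with a thin flush brass band near each end, whose centre lines are 75 mm from the middle. A round shaft hole, 24 mm across and 30 mm deep, is in the centre of its upper face; it starts hole up. Origin: centre of its underside; z up. Either end may point away.
- ferrule: The wider brass ferrule: a plain ring 36 mm outside diameter, 26 mm bore, 22 mm high, standing upright (axis z vertical). Origin: centre of its underside. Final place: underside on the head's upper face, 52 mm above the head's underside, axis over the middle of the hole.
- shaft: Dark walnut shaft section: a straight eight-sided bar 180 mm long (its x), 24 mm across flats, lying on one flat. Origin: in the middle of its length, on its axis, 12 mm above what it lies on. Either end may point away.
- calliper: Flat steel sliding calliper 190 mm long (its x). Its beam is 16 mm wide and 5 mm thick, centred on the x axis; in the middle of the length sits the slider housing, 64 mm long, 30 mm wide and 14 mm high, the place to grip it. Two jaws 5 mm thick reach to 44 mm from the centre line on the +y side at x = 36 and 89 mm, two short ones to 23 mm on the -y side. Origin: centre of the housing's underside, which is the middle of the length. Either end may point away.
- spare: The narrow brass ferrule, a bystander: ring 22 mm outside diameter, 32 mm high, upright, loose. Origin: centre of its underside. Leave alone.
- glue: Yellow glue bottle, a bystander: 60 mm diameter, 150 mm high, upright, loose, beyond the mat's far edge, on the side away from the funnel. Origin: centre of its underside. Leave alone.
Not all that is in view belongs to the job. What is shaped like the calliper but blue or green is not meant.

How it is judged:
By the outcome, as a careful person would: the job done as asked, in the order asked, and still so for the second after the job is handed in, with the robot touching nothing.
It also fails if it takes over 115 s, if anything falls off the work surface, if the arm or the gripper's body presses on something with over 40 N, if the wrist force passes 120 N, or if a joint passes its speed limit or range.

## Working session

There is one attempt and no reset: what is moved stays moved. The work goes in short steps, Python scripts to look and compute and a shell command to move; the robot and the scene stay as the last step left them, time stands still between calls to the robot, and variables do not carry over. Pictures are saved under pics/ and viewed, at most 18 in all, crops included, and the job is handed in when it is done.

```bash
mkdir -p pics; ls
python3 - <<'E'
from station import get_obs, eyes, arm, finder
import cv2
o=get_obs();print({k:o[k] for k in('clock','ee_pos','tcp_rot','width','force')})
for n in('scene','side'):
    cv2.imwrite(f'pics/{n}0.png',eyes.read_camera(n)); m=eyes.camera_model(n)
    for q in('head','shaft','calliper','ferrule','spare','funnel','glue','mat'):
        print(n,q,[(round(d['conf'],2),[round(float(x)) for x in d['uv']]) for d in finder.landmark_of(q,n)][:4])
E
```

```text
pics
{'clock': 0.0, 'ee_pos': array([163.12387679, 576.66877607, 221.80350249]), 'tcp_rot': array([ 1.37488114e-01,  9.90502983e-01, -8.97214475e-04, -2.34244944e-04]), 'width': 88.18431510343736, 'force': array([-0.03692937,  0.28339915,  0.35627462])}
scene head [(0.7, [514, 249]), (0.17, [243, 342])]
scene shaft [(0.84, [524, 299])]
scene calliper [(0.96, [257, 158]), (0.83, [133, 208]), (0.65, [138, 326]), (0.64, [206, 262])]
scene ferrule [(0.66, [228, 204]), (0.65, [516, 249])]
scene spare [(0.6, [364, 348])]
scene funnel [(0.94, [245, 344])]
scene glue [(0.56, [430, 367])]
scene mat [(0.63, [360, 256])]
side head [(0.68, [328, 417])]
side shaft [(0.95, [230, 406]), (0.68, [375, 216])]
side calliper [(0.87, [440, 232]), (0.75, [309, 211]), (0.63, [252, 187]), (0.58, [363, 176])]
side ferrule [(0.73, [377, 218])]
side spare [(0.64, [208, 283])]
side funnel [(0.77, [228, 225])]
side glue [(0.59, [175, 324])]
side mat [(0.79, [316, 290])]
```

View pics/scene0.png

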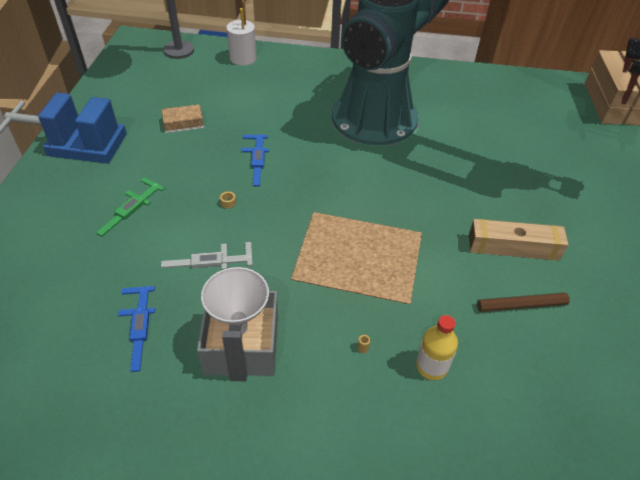

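View pics/side0.png

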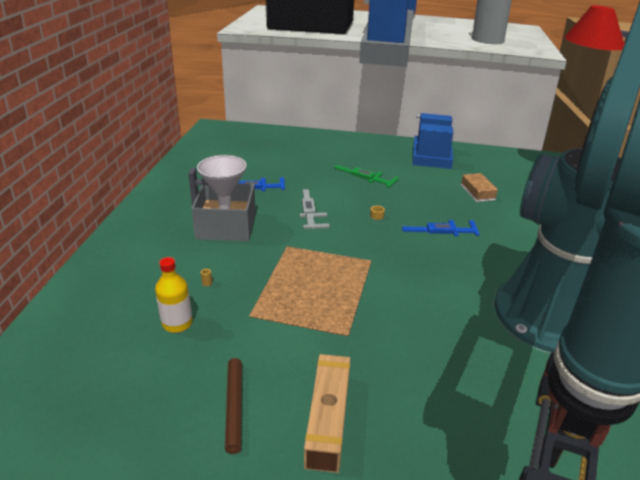

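The scene camera faces the robot. The funnel at (238,320) is on the robot's right (-y), so the shaft goes on the -y side and the calliper on +y.

Calliper-shaped things in the scene picture are blue (257,158), green (130,205), blue (138,325) and grey (208,260). Only the grey one is steel. The wide ferrule is (228,200) and the narrow one is (364,343).

```bash
cat > h.py <<'E'
from station import get_obs, eyes, arm, finder
import cv2, numpy as np
from scipy.spatial.transform import Rotation as R
def plane(uv,n,z,m=None):
    m=m or eyes.camera_model(n); K=np.array(m['camera_matrix'],float);D=np.array(m['distortion'],float)
    p=cv2.undistortPoints(np.array(uv,float).reshape(-1,1,2),K,D)[:,0]
    Rm=cv2.Rodrigues(np.array(m['rvec'],float))[0];t=np.array(m['tvec'],float).ravel()
    d=np.c_[p,np.ones(len(p))]@Rm; c=-Rm.T@t
    return (c+d*((z-c[2])/d[:,2])[:,None])[:,:2]
def proj(X,n,m=None):
    m=m or eyes.camera_model(n)
    return cv2.projectPoints(np.array(X,float).reshape(-1,1,3),np.array(m['rvec'],float),np.array(m['tvec'],float),np.array(m['camera_matrix'],float),np.array(m['distortion'],float))[0][:,0]
def rect(mask,n,z,m=None):
    c=cv2.findContours(mask.astype('uint8'),0,1)[0]; c=max(c,key=len)[:,0]
    (x,y),(w,h),a=cv2.minAreaRect(plane(c,n,z,m).astype('float32'))
    if w<h: w,h,a=h,w,a+90
    return [round(float(v),1) for v in (x,y,w,h,(a+90)%180-90)]  # long side angle deg
def tool(T, yaw):
    """shift in current tool axes (mm) to the TCP T and turn about tool z (deg) to get tool y along +-yaw (deg)"""
    o=get_obs(); q=R.from_quat(o['tcp_rot']); y=q.apply([0,1,0]); cur=np.degrees(np.arctan2(y[1],y[0]))
    d=(yaw-cur+90)%180-90
    print('now',np.round(o['ee_pos'],1),'ydir',round(cur,2),'tilt z',np.round(q.apply([0,0,1]),3),'j6',round(o['joints'][5],2),'t',round(o['clock'],2))
    print('shift',np.round(q.inv().apply(np.array(T)-o['ee_pos']),1),'turn wz',round(-d,1))
E
python3 - <<'E'
from h import *
for n in('scene','side'):
    im=eyes.read_camera(n)
    for q,z in(('mat',4),('head',52),('shaft',12),('calliper',5),('ferrule',11),('spare',16),('glue',75)):
        for d in finder.outline_of(q,n)[:5]:
            if d['conf']>.4: 
                b=im[d['mask']].mean(0).round()
                print(n,q,round(d['conf'],2),np.round(d['uv']),b,rect(d['mask'],n,z), np.round(plane(d['uv'],n,z)[0]))
print(np.round(plane([[520,232]],'scene',52)),np.round(plane([[329,400]],'side',52)))
m=eyes.camera_model('wrist');Rm=cv2.Rodrigues(np.array(m['rvec']))[0];c=-Rm.T@np.array(m['tvec']).ravel()
o=get_obs();q=R.from_quat(o['tcp_rot'])
print('cam in tool',q.inv().apply(c-o['ee_pos']),'axis in tool',q.inv().apply(Rm[2]),m['camera_matrix'])
cv2.imwrite('pics/cr.png',cv2.resize(eyes.read_camera('scene')[130:290,90:270],None,fx=4,fy=3.75,interpolation=2))
E
```

```text
scene mat 0.64 [361. 258.] [111. 148. 181.] [496.1, 11.4, 251.3, 206.1, 85.5] [504.  17.]
scene head 0.91 [521. 241.] [ 96. 129. 153.] [434.1, 337.3, 205.3, 100.0, -87.5] [440. 343.]
scene shaft 0.8 [522. 301.] [49. 67. 85.] [568.1, 348.7, 195.1, 35.9, -73.4] [565. 347.]
scene calliper 0.94 [256. 152.] [163. 102.  62.] [232.6, -280.2, 193.3, 66.2, 10.9] [ 206. -281.]
scene calliper 0.93 [214. 263.] [153. 158. 150.] [562.7, -307.1, 193.5, 73.0, -73.5] [ 573. -290.]
scene calliper 0.69 [133. 203.] [ 86. 137.  68.] [448.1, -531.6, 192.7, 70.3, -22.8] [ 433. -520.]
scene calliper 0.65 [136. 314.] [165.  99.  59.] [752.4, -396.0, 193.7, 67.7, 15.5] [ 724. -404.]
scene ferrule 0.54 [230. 198.] [ 73. 116. 129.] [388.0, -306.9, 57.4, 37.0, 15.2] [ 381. -304.]
scene spare 0.62 [362. 344.] [ 67. 112. 131.] [721.0, 44.5, 37.3, 19.0, 6.1] [722.  41.]
side mat 0.63 [317. 293.] [ 86. 129. 174.] [494.5, 13.2, 253.5, 201.1, 85.3] [485.  35.]
side head 0.69 [328. 414.] [ 88. 134. 173.] [411.0, 359.8, 224.4, 56.1, -86.7] [409. 372.]
side shaft 0.83 [231. 408.] [39. 55. 80.] [568.7, 347.1, 198.1, 27.0,
[... 163 characters left out ...]
.] [443.1, -521.2, 184.7, 62.4, -19.2] [ 436. -505.]
side calliper 0.63 [263. 188.] [157.  86.  43.] [718.5, -399.9, 125.1, 71.2, 17.9] [ 708. -377.]
side ferrule 0.65 [377. 213.] [ 53. 110. 135.] [389.6, -308.2, 66.8, 35.7, -85.7] [ 390. -299.]
side spare 0.59 [207. 276.] [ 50. 104. 127.] [721.1, 44.5, 59.9, 22.0, -67.5] [721.  39.]
side glue 0.79 [174. 298.] [ 62. 138. 171.] [741.9, 167.7, 230.0, 59.7, -60.6] [727. 188.]
[[413. 344.]] [[411. 345.]]
cam in tool [  78.4188614     0.28627043 -161.31131769] axis in tool [-2.81787742e-01 -4.78516789e-04  9.59476649e-01] [[343.8965019    0.         316.38199191]
 [  0.         343.8965019  238.90297759]
 [  0.           0.           1.        ]]
```

View pics/cr.png

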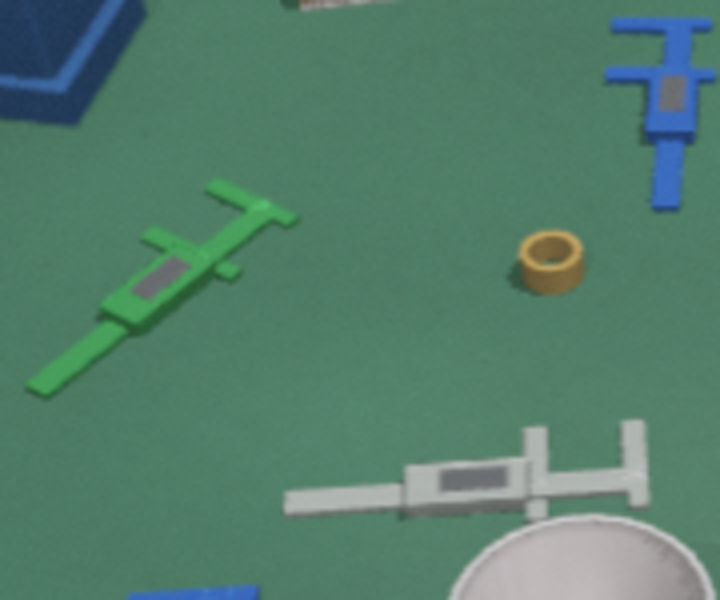

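The crop confirms it: the steel calliper is the grey one at scene (208,260), with its long jaws pointing towards the robot. The wide brass ring is at (228,200). Next I'll check the funnel clearance and work out the approach to the head.

Run:
```python
from h import *
print('funnel rim',plane([[235,297]],'scene',165),plane([[222,170]],'side',165))
print('bin',plane([[245,344]],'scene',0))
tool([412,345,200],3)
```

```text
funnel rim [[ 760.97957737 -182.69707031]] [[ 742.42009316 -159.98327317]]
bin [[ 751.38418647 -179.20558212]]
now [163.4 577.3 222.6] ydir 74.2 tilt z [-0. -0. -1.] j6 -0.12 t 1.75
shift [-302.5 -155.8   22.6] turn wz 71.2
```

```bash
python3 -m jog '{"linear":[[-36,-19,3],[-72,-37,5],[-108,-56,8],[-144,-75,11],[-180,-94,13]],"delta_rot":[[0,0,0],[0,0,0],[0,0,0],[0,0,0],[0,0,0]],"hand":[1,1,1,1,1]}' && python3 -m jog '{"linear":[[-36,-18,3],[-72,-36,6],[-108,-54,9],[-122,-62,9],[-122,-62,9]],"delta_rot":[[0,0,7],[0,0,14],[0,0,21],[0,0,28],[0,0,35]],"hand":[1,1,1,1,1]}' && python3 -m jog '{"linear":[[0,0,0],[0,0,0],[0,0,0],[0,0,0],[0,0,0]],"delta_rot":[[0,0,7],[0,0,14],[0,0,21],[0,0,28],[0,0,35]],"hand":[1,1,1,1,1]}'
python3 - <<'E'
from h import *
cv2.imwrite('pics/w1.png',eyes.read_camera('wrist'));m=eyes.camera_model('wrist')
for d in finder.outline_of('head','wrist')[:2]: print(d['conf'],d['uv'],rect(d['mask'],'wrist',52,m),plane(d['uv'],'wrist',52,m))
print(finder.landmark_of('head','wrist')[:2])
tool([412,345,200],3)
E
```

```text
clock: 2.17
ee_pos: [311.9, 436.5, 209.5]
tcp_rot: [0.137, 0.991, -0.0, 0.0]
force: [-0.2, 0.2, 0.1]
width: 87.6
gripper_force: 0.0
clock: 2.58
ee_pos: [414.5, 342.2, 200.6]
tcp_rot: [0.433, 0.901, -0.0, 0.001]
force: [0.3, -0.3, -0.2]
width: 87.6
gripper_force: 0.0
clock: 3.0
ee_pos: [411.6, 344.9, 200.7]
tcp_rot: [0.683, 0.73, -0.0, 0.0]
force: [0.5, 0.3, -0.7]
width: 87.8
gripper_force: 0.0
0.58 [317.0, 212.0] [412.1, 343.5, 189.6, 53.5, -87.1] [[410.49743681 357.4154632 ]]
[{'uv': [315.1, 213.1], 'conf': 0.87}]
now [411.5 345.  200.7] ydir 4.38 tilt z [ 0. -0. -1.] j6 0.49 t 3.15
shift [0.  0.5 0.7] turn wz 1.4
```

View pics/w1.png

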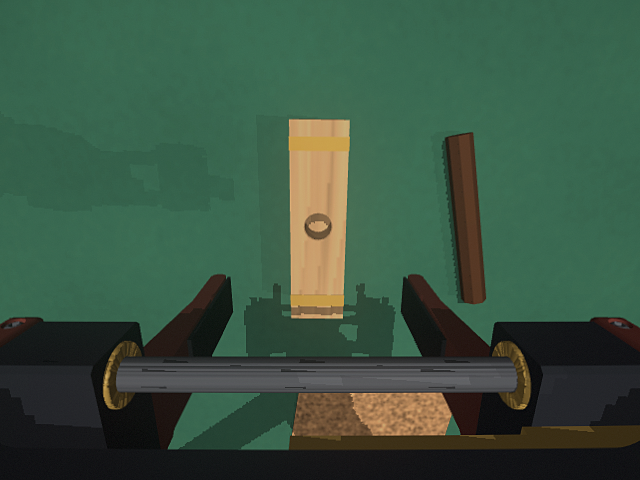

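Wrist view: the head is centred at (412,343.5), at -87°, with its hole at pixel (318,226). The measured size is 190x53, which is right. I'm going down to grip it.

```bash
python3 -m jog '{"linear":[[-1.5,0.5,40],[-1.5,0.5,80],[-1.5,0.5,120],[-1.5,0.5,160],[-1.5,0.5,175]],"delta_rot":[[0,0,1.5],[0,0,1.5],[0,0,1.5],[0,0,1.5],[0,0,1.5]],"hand":[1,1,1,1,1]}' && python3 -m jog '{"linear":[[0,0,8],[0,0,14],[0,0,14],[0,0,14],[0,0,14]],"delta_rot":[[0,0,0],[0,0,0],[0,0,0],[0,0,0],[0,0,0]],"hand":[1,1,-1,-1,-1]}' && python3 -m jog '{"linear":[[0,0,0],[0,0,0],[0,0,0],[0,0,0],[0,0,0]],"delta_rot":[[0,0,0],[0,0,0],[0,0,0],[0,0,0],[0,0,0]],"hand":[-1,-1,-1,-1,-1]}'
```

```text
clock: 3.57
ee_pos: [409.4, 341.7, 21.3]
tcp_rot: [0.689, 0.725, -0.003, -0.001]
force: [-0.4, -0.4, -0.6]
width: 87.9
gripper_force: 0.0
clock: 3.98
ee_pos: [413.2, 344.3, 13.1]
tcp_rot: [0.69, 0.724, 0.001, 0.0]
force: [0.8, 0.1, -0.0]
width: 71.1
gripper_force: 0.0
clock: 4.4
ee_pos: [412.7, 343.8, 12.5]
tcp_rot: [0.69, 0.724, 0.001, 0.0]
force: [-0.5, -0.6, 6.3]
width: 52.0
gripper_force: 30.0
```

```bash
python3 -m jog '{"linear":[[0,0,-20],[0,0,-50],[0,0,-80],[0,0,-80],[0,0,-80]],"delta_rot":[[0,0,0],[0,0,0],[0,0,0],[0,0,0],[0,0,0]],"hand":[-1,-1,-1,-1,-1]}'
python3 - <<'E'
from h import *
tool([495.3,12.3,92],85.4)
E
```

```text
clock: 4.82
ee_pos: [412.9, 344.0, 92.6]
tcp_rot: [0.69, 0.724, 0.001, 0.0]
force: [0.9, -0.3, -4.9]
width: 52.1
gripper_force: 29.9
now [412.9 344.   92.6] ydir 2.7 tilt z [ 0.003  0.002 -1.   ] j6 0.52 t 4.82
shift [-3.352e+02  6.670e+01  3.000e-01] turn wz -82.7
```

```bash
python3 -m jog '{"linear":[[-30,6,0],[-65,13,0],[-100,20,0],[-135,27,0],[-170,34,0]],"delta_rot":[[0,0,0],[0,0,0],[0,0,0],[0,0,0],[0,0,0]],"hand":[-1,-1,-1,-1,-1]}' && python3 -m jog '{"linear":[[-35,7,0],[-70,14,0],[-105,21,0],[-140,28,0],[-165,33,0]],"delta_rot":[[0,0,-6],[0,0,-13],[0,0,-20],[0,0,-27],[0,0,-34]],"hand":[-1,-1,-1,-1,-1]}' && python3 -m jog '{"linear":[[0,0,0],[0,0,0],[0,0,0],[0,0,0],[0,0,0]],"delta_rot":[[0,0,-7],[0,0,-14],[0,0,-21],[0,0,-28],[0,0,-34]],"hand":[-1,-1,-1,-1,-1]}' && python3 -m jog '{"linear":[[0,0,0],[0,0,0],[0,0,0],[0,0,0],[0,0,0]],"delta_rot":[[0,0,-6],[0,0,-12],[0,0,-14.7],[0,0,-14.7],[0,0,-14.7]],"hand":[-1,-1,-1,-1,-1]}'
python3 - <<'E'
from h import *
for n in('scene','side','wrist'):
    im=eyes.read_camera(n)
    cv2.imwrite(f'pics/{n}2.png',im)
    m=eyes.camera_model(n)
    for d in finder.outline_of('mat',n)[:2]:print(n,d['conf'],rect(d['mask'],n,4,m))
    for d in finder.outline_of('head',n)[:2]:print(n,d['conf'],rect(d['mask'],n,132,m))
tool([495.3,12.3,92],85.4)
E
```

```text
clock: 5.23
ee_pos: [452.2, 173.4, 89.6]
tcp_rot: [0.69, 0.724, -0.002, -0.001]
force: [0.4, -0.3, -3.4]
width: 51.6
gripper_force: 29.9
clock: 5.65
ee_pos: [493.4, 9.9, 89.6]
tcp_rot: [0.457, 0.889, -0.001, -0.002]
force: [-0.2, -0.0, -3.5]
width: 51.6
gripper_force: 29.9
clock: 6.07
ee_pos: [492.7, 12.0, 89.4]
tcp_rot: [0.177, 0.984, -0.0, -0.002]
force: [0.7, 0.7, -4.9]
width: 51.9
gripper_force: 29.9
clock: 6.48
ee_pos: [493.2, 12.2, 90.0]
tcp_rot: [0.053, 0.999, 0.0, -0.002]
force: [0.1, -0.2, -4.7]
width: 51.8
gripper_force: 29.9
scene 0.84 [496.4, 10.0, 250.9, 204.6, 85.2]
scene 0.98 [551.3, 8.8, 161.5, 52.7, -4.0]
scene 0.64 [793.1, 41.1, 32.9, 18.2, 5.4]
side 0.96 [494.5, 14.9, 252.2, 200.8, 85.5]
side 0.68 [490.9, 49.7, 199.3, 120.6, -4.6]
wrist 0.86 [487.6, 100.6, 172.3, 70.6, -4.9]
wrist 0.91 [451.0, 16.9, 101.7, 52.4, -5.2]
now [494.8  12.   91.7] ydir 84.0 tilt z [ 0. -0. -1.] j6 -1.58 t 6.93
shift [-0.4  0.3 -0.3] turn wz -1.4
```

View pics/wrist2.png

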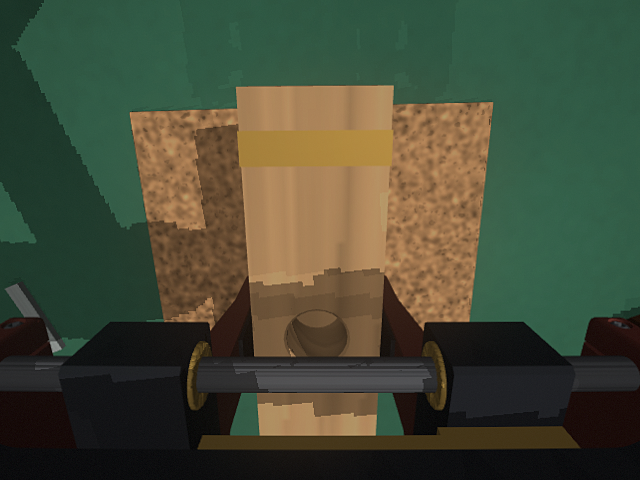

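Wrist view: the head hangs over the mat. The mat corners are at (131,112) and (491,102), and I'll check the mat pose from those.

Run:
```python
from h import *
p=plane([[131,112],[491,102]],'wrist',4);d=p[1]-p[0];L=np.linalg.norm(d);print(p,L)
u=d/L; a=np.degrees(np.arctan2(u[1],u[0]));nrm=np.array([u[1],-u[0]])
for s in(1,-1):print(a,p.mean(0)+s*100*nrm)
```

```text
[[ 386.41843072 -103.88326416]
 [ 405.68310879  140.88567928]] 245.52589169423538
85.49978028454582 [495.74247304  10.65491569]
85.49978028454582 [296.35906647  26.34749942]
```

```bash
python3 -m jog '{"linear":[[0,0,30],[0,0,55],[0,0,68],[0,0,72],[0,0,75]],"delta_rot":[[0,0,-1.4],[0,0,-1.4],[0,0,-1.4],[0,0,-1.4],[0,0,-1.4]],"hand":[-1,-1,-1,-1,-1]}' && python3 -m jog '{"linear":[[0,0,0],[0,0,0],[0,0,0],[0,0,0],[0,0,0]],"delta_rot":[[0,0,0],[0,0,0],[0,0,0],[0,0,0],[0,0,0]],"hand":[-1,-1,-1,-1,-1]}'; python3 -c "
from h import *
tool([495,12,92],85.4)"
```

```text
clock: 7.35
ee_pos: [494.1, 12.0, 16.3]
tcp_rot: [0.04, 0.999, -0.0, -0.001]
force: [-9.4, 0.7, 39.6]
width: 51.8
gripper_force: 30.0
clock: 7.77
ee_pos: [495.4, 11.9, 17.2]
tcp_rot: [0.04, 0.999, -0.0, 0.001]
force: [0.0, 0.6, -4.5]
width: 51.9
gripper_force: 30.0
now [495.4  11.9  17.2] ydir 85.41 tilt z [ 0.001 -0.    -1.   ] j6 -1.61 t 7.77
shift [  0.3   0.  -74.8] turn wz 0.0
```

```bash
python3 -m jog '{"linear":[[0,0,0.5],[0,0,1],[0,0,1],[0,0,1],[0,0,1]],"delta_rot":[[0,0,0],[0,0,0],[0,0,0],[0,0,0],[0,0,0]],"hand":[-1,-1,-1,-1,-1]}' && python3 -m jog '{"linear":[[0,0,0],[0,0,0],[0,0,0],[0,0,0],[0,0,0]],"delta_rot":[[0,0,0],[0,0,0],[0,0,0],[0,0,0],[0,0,0]],"hand":[0.6,0.6,0.6,0.8,1]}' && python3 -m jog '{"linear":[[0,0,0],[0,0,-20],[0,0,-60],[0,0,-100],[0,0,-140]],"delta_rot":[[0,0,0],[0,0,0],[0,0,0],[0,0,0],[0,0,0]],"hand":[1,1,1,1,1]}'
python3 - <<'E'
from h import *
for n in('scene','side'):
    im=eyes.read_camera(n);m=eyes.camera_model(n)
    for d in finder.landmark_of('head',n)[:1]:print(n,'head',d, plane(d['uv'],n,4))
    for d in finder.outline_of('shaft',n)[:1]:print(n,'shaft',d['conf'],rect(d['mask'],n,12,m))
    cv2.imwrite(f'pics/{n}3.png',im)
tool([568.3,348,150],15.8)
E
```

```text
clock: 8.18
ee_pos: [495.3, 11.9, 16.4]
tcp_rot: [0.04, 0.999, -0.0, 0.0]
force: [-1.5, 0.9, 5.8]
width: 52.1
gripper_force: 30.0
clock: 8.6
ee_pos: [494.9, 12.0, 15.7]
tcp_rot: [0.04, 0.999, -0.0, 0.0]
force: [0.3, -0.1, -0.5]
width: 80.1
gripper_force: 0.0
clock: 9.02
ee_pos: [493.9, 12.1, 156.9]
tcp_rot: [0.04, 0.999, 0.0, -0.001]
force: [0.6, -0.2, -0.3]
width: 87.8
gripper_force: 0.0
scene head {'uv': [359.9, 252.6], 'conf': 0.7} [[489.34578715  12.99158649]]
scene shaft 0.74 [566.9, 349.4, 194.6, 32.5, -74.3]
side head {'uv': [312.8, 285.6], 'conf': 0.56} [[497.73705453  11.67231242]]
side shaft 0.87 [568.9, 347.3, 198.6, 26.5, -73.2]
now [493.6  12.1 154.6] ydir 85.42 tilt z [-0.002  0.    -1.   ] j6 -1.61 t 9.32
shift [-47.6 340.7   4.5] turn wz 69.6
```

View pics/side3.png

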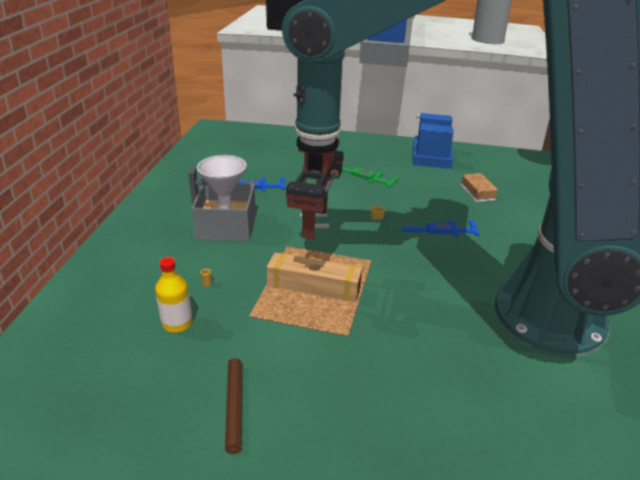

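The side view shows the head centred on the mat with its hole up. Next is the shaft.

```bash
python3 -m jog '{"linear":[[-5,36,0],[-10,72,0],[-15,108,0],[-20,144,0],[-25,180,0]],"delta_rot":[[0,0,0],[0,0,0],[0,0,0],[0,0,0],[0,0,0]],"hand":[1,1,1,1,1]}' && python3 -m jog '{"linear":[[-5,36,0],[-10,72,0],[-15,108,0],[-20,144,0],[-23,161,0]],"delta_rot":[[0,0,7],[0,0,14],[0,0,21],[0,0,28],[0,0,35]],"hand":[1,1,1,1,1]}' && python3 -m jog '{"linear":[[0,0,0],[0,0,0],[0,0,0],[0,0,0],[0,0,0]],"delta_rot":[[0,0,7],[0,0,14],[0,0,21],[0,0,28],[0,0,34.5]],"hand":[1,1,1,1,1]}'
python3 - <<'E'
from h import *
im=eyes.read_camera('wrist');m=eyes.camera_model('wrist');cv2.imwrite('pics/w4.png',im)
for d in finder.outline_of('shaft','wrist')[:2]: print(d['conf'],d['uv'],rect(d['mask'],'wrist',16,m))
tool([568.3,348,150],15.8)
E
```

```text
clock: 9.73
ee_pos: [532.6, 190.7, 153.2]
tcp_rot: [0.04, 0.999, -0.001, -0.002]
force: [0.2, 0.2, -0.1]
width: 88.0
gripper_force: 0.0
clock: 10.15
ee_pos: [569.1, 351.7, 152.7]
tcp_rot: [0.341, 0.94, -0.001, -0.001]
force: [0.7, 0.5, -0.4]
width: 87.7
gripper_force: 0.0
clock: 10.57
ee_pos: [568.3, 347.5, 152.5]
tcp_rot: [0.605, 0.796, -0.002, -0.001]
force: [-0.1, 0.3, -0.2]
width: 87.8
gripper_force: 0.0
0.85 [320.9, 214.1] [568.9, 347.3, 183.1, 25.7, -74.7]
now [568.5 347.5 152.8] ydir 15.85 tilt z [-0.004 -0.002 -1.   ] j6 0.17 t 10.67
shift [ 0.6 -0.1  2.8] turn wz 0.0
```

View pics/w4.png

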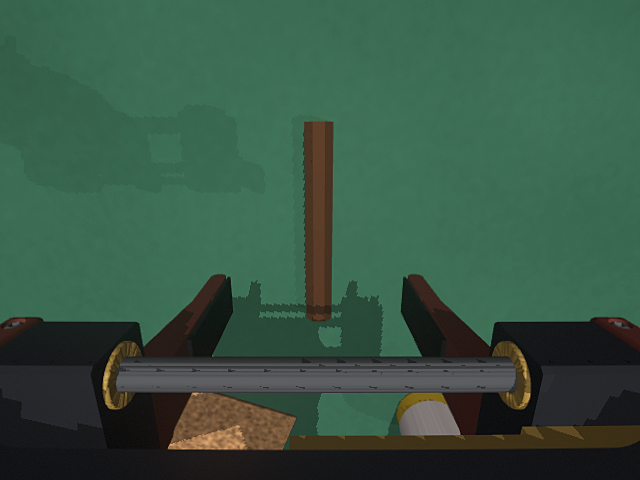

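The wrist view shows the shaft centred between the fingers, at pixels (320,122) to (318,320). It measures 183x26 mm, which fits.

```bash
python3 -m jog '{"linear":[[0,0,38],[0,0,76],[0,0,110],[0,0,130],[0,0,138]],"delta_rot":[[0,0,0.5],[0,0,0.5],[0,0,0.5],[0,0,0.5],[0,0,0.5]],"hand":[1,1,1,1,1]}' && python3 -m jog '{"linear":[[0,0,5],[0,0,10],[0,0,10],[0,0,10],[0,0,10]],"delta_rot":[[0,0,0],[0,0,0],[0,0,0],[0,0,0],[0,0,0]],"hand":[1,1,-1,-1,-1]}' && python3 -m jog '{"linear":[[0,0,0],[0,0,0],[0,0,0],[0,0,0],[0,0,0]],"delta_rot":[[0,0,0],[0,0,0],[0,0,0],[0,0,0],[0,0,0]],"hand":[-1,-1,-1,-1,-1]}'&& python3 -m jog '{"linear":[[0,0,0],[0,0,0],[0,0,0],[0,0,0],[0,0,0]],"delta_rot":[[0,0,0],[0,0,0],[0,0,0],[0,0,0],[0,0,0]],"hand":[-1,-1,-1,-1,-1]}'
```

```text
clock: 11.08
ee_pos: [566.1, 346.2, 12.2]
tcp_rot: [0.604, 0.797, -0.004, -0.002]
force: [0.5, -1.1, 0.1]
width: 87.9
gripper_force: 0.0
clock: 11.5
ee_pos: [570.9, 348.6, 9.1]
tcp_rot: [0.606, 0.796, 0.001, 0.001]
force: [-0.4, -0.4, 0.3]
width: 71.5
gripper_force: 0.0
clock: 11.92
ee_pos: [570.0, 348.1, 7.8]
tcp_rot: [0.606, 0.796, 0.0, 0.0]
force: [-1.2, -0.4, -0.4]
width: 37.8
gripper_force: 0.0
clock: 12.33
ee_pos: [569.8, 348.1, 7.6]
tcp_rot: [0.606, 0.796, -0.0, -0.0]
force: [-0.4, 0.4, 0.0]
width: 23.9
gripper_force: 30.0
```

```bash
python3 -m jog '{"linear":[[0,0,-20],[0,0,-55],[0,0,-90],[0,0,-120],[0,0,-120]],"delta_rot":[[0,0,0],[0,0,0],[0,0,0],[0,0,0],[0,0,0]],"hand":[-1,-1,-1,-1,-1]}'
python3 - <<'E'
from h import *
tool([489.1,-67.7,127],85.4)
E
```

```text
clock: 12.75
ee_pos: [573.9, 350.1, 134.5]
tcp_rot: [0.606, 0.796, 0.005, 0.003]
force: [0.7, -0.4, -0.1]
width: 24.1
gripper_force: 30.0
now [573.9 350.1 134.5] ydir 15.42 tilt z [ 0.01   0.005 -1.   ] j6 0.18 t 12.75
shift [-380.2 -192.9    4.7] turn wz -70.0
```

```bash
python3 -m jog '{"linear":[[-30,-15,0],[-66,-33,0],[-102,-51,0],[-138,-69,0],[-174,-87,0]],"delta_rot":[[0,0,0],[0,0,0],[0,0,0],[0,0,0],[0,0,0]],"hand":[-1,-1,-1,-1,-1]}' && python3 -m jog '{"linear":[[-36,-18,0],[-72,-36,0],[-108,-54,0],[-144,-72,0],[-175,-86,0]],"delta_rot":[[0,0,0],[0,0,0],[0,0,0],[0,0,0],[0,0,0]],"hand":[-1,-1,-1,-1,-1]}' && python3 -m jog '{"linear":[[-20,-10,0],[-30,-15,0],[-30,-15,0],[-30,-15,0],[-30,-15,0]],"delta_rot":[[0,0,-7],[0,0,-14],[0,0,-21],[0,0,-28],[0,0,-35]],"hand":[-1,-1,-1,-1,-1]}' && python3 -m jog '{"linear":[[0,0,0],[0,0,0],[0,0,0],[0,0,0],[0,0,0]],"delta_rot":[[0,0,-7],[0,0,-14],[0,0,-21],[0,0,-28],[0,0,-35]],"hand":[-1,-1,-1,-1,-1]}'&& python3 -m jog '{"linear":[[0,0,0],[0,0,0],[0,0,0],[0,0,0],[0,0,0]],"delta_rot":[[0,0,0],[0,0,0],[0,0,0],[0,0,0],[0,0,0]],"hand":[-1,-1,-1,-1,-1]}'
python3 - <<'E'
from h import *
tool([489.1,-67.7,11.6],85.4)
cv2.imwrite('pics/w5.png',eyes.read_camera('wrist'));m=eyes.camera_model('wrist')
for d in finder.outline_of('shaft','wrist')[:2]: print(d['conf'],d['uv'],rect(d['mask'],'wrist',137,m))
for d in finder.outline_of('head','wrist')[:2]: print(d['conf'],d['uv'],rect(d['mask'],'wrist',56,m))
E
```

```text
clock: 13.17
ee_pos: [531.1, 155.7, 127.0]
tcp_rot: [0.606, 0.796, -0.0, -0.0]
force: [0.5, 0.8, -0.6]
width: 23.7
gripper_force: 30.0
clock: 13.58
ee_pos: [494.3, -36.4, 127.1]
tcp_rot: [0.606, 0.796, -0.0, -0.0]
force: [1.0, -0.0, -0.6]
width: 23.7
gripper_force: 30.0
clock: 14.0
ee_pos: [488.8, -67.7, 127.1]
tcp_rot: [0.336, 0.942, -0.0, -0.0]
force: [-0.6, -0.2, -1.7]
width: 23.8
gripper_force: 30.0
clock: 14.42
ee_pos: [488.9, -67.2, 127.1]
tcp_rot: [0.037, 0.999, 0.0, -0.0]
force: [1.2, -0.2, -1.6]
width: 23.4
gripper_force: 30.0
clock: 14.83
ee_pos: [489.3, -67.2, 127.6]
tcp_rot: [0.041, 0.999, -0.0, -0.0]
force: [-0.1, -0.8, -0.7]
width: 23.5
gripper_force: 30.0
now [489.3 -67.2 127.6] ydir 85.32 tilt z [-0. -0. -1.] j6 -1.77 t 14.83
shift [  0.2  -0.5 116. ] turn wz -0.1
0.63 [317.9, 242.3] [457.9, -64.3, 120.7, 24.7, -4.4]
0.73 [421.3, 210.0] [475.7, 8.5, 151.9, 62.8, -4.3]
```

View pics/w5.png

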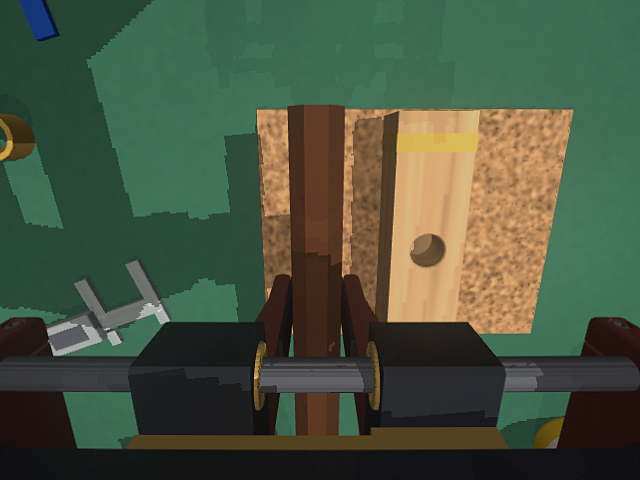

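Wrist view: the shaft is held parallel to the head, with the head's hole at (427,250) and the mat's edges visible. I'm lowering it.

```bash
python3 -m jog '{"linear":[[0,-0.5,30],[0,-0.5,65],[0,-0.5,95],[0,-0.5,108],[0,-0.5,112]],"delta_rot":[[0,0,0],[0,0,0],[0,0,0],[0,0,0],[0,0,0]],"hand":[-1,-1,-1,-1,-1]}' && python3 -m jog '{"linear":[[0,0,1],[0,0,2],[0,0,3],[0,0,4],[0,0,4]],"delta_rot":[[0,0,0],[0,0,0],[0,0,0],[0,0,0],[0,0,0]],"hand":[-1,-1,-1,-1,-1]}'&& python3 -m jog '{"linear":[[0,0,0],[0,0,0],[0,0,0],[0,0,0],[0,0,0]],"delta_rot":[[0,0,0],[0,0,0],[0,0,0],[0,0,0],[0,0,0]],"hand":[-1,-1,-1,-1,-1]}'
```

```text
clock: 15.4
ee_pos: [487.4, -67.3, 13.3]
tcp_rot: [0.04, 0.999, 0.0, -0.002]
force: [0.3, 0.4, -0.9]
width: 23.8
gripper_force: 30.0
clock: 15.82
ee_pos: [490.1, -67.9, 12.5]
tcp_rot: [0.04, 0.999, -0.0, 0.001]
force: [0.6, 0.2, -0.8]
width: 23.5
gripper_force: 30.0
clock: 16.23
ee_pos: [489.4, -67.8, 11.7]
tcp_rot: [0.04, 0.999, -0.0, 0.0]
force: [0.5, 0.6, -1.4]
width: 23.9
gripper_force: 30.0
```

```bash
python3 -m jog '{"linear":[[0,0,0.5],[0,0,0.7],[0,0,0.7],[0,0,0.7],[0,0,0.7]],"delta_rot":[[0,0,0],[0,0,0],[0,0,0],[0,0,0],[0,0,0]],"hand":[-1,-1,0,0,0]}' && python3 -m jog '{"linear":[[0,0,0],[0,0,0],[0,0,0],[0,0,0],[0,0,-10]],"delta_rot":[[0,0,0],[0,0,0],[0,0,0],[0,0,0],[0,0,0]],"hand":[0,0,0,0,0]}'&& python3 -m jog '{"linear":[[0,0,-30],[0,0,-60],[0,0,-90],[0,0,-130],[0,0,-150]],"delta_rot":[[0,0,0],[0,0,0],[0,0,0],[0,0,0],[0,0,0]],"hand":[0,0,0,0.5,1]}'
python3 - <<'E'
from h import *
for n in('scene','side'):
    im=eyes.read_camera(n);m=eyes.camera_model(n)
    for d in finder.outline_of('shaft',n)[:2]:print(n,'shaft',d['conf'],rect(d['mask'],n,16,m))
tool([560,-300,160],16)
E
```

```text
clock: 16.65
ee_pos: [489.4, -67.8, 11.0]
tcp_rot: [0.04, 0.999, -0.0, 0.0]
force: [-0.0, -0.3, -0.9]
width: 40.2
gripper_force: 0.0
clock: 17.07
ee_pos: [488.1, -67.5, 20.0]
tcp_rot: [0.04, 0.999, 0.0, -0.001]
force: [-0.4, 0.3, -0.4]
width: 43.9
gripper_force: 0.0
clock: 17.48
ee_pos: [490.8, -68.1, 175.6]
tcp_rot: [0.04, 0.999, -0.001, 0.002]
force: [0.3, 0.1, -0.1]
width: 54.0
gripper_force: 0.0
scene shaft 0.95 [485.5, -67.1, 199.2, 26.2, -4.1]
side shaft 0.87 [489.0, -76.7, 187.8, 32.8, -8.1]
side shaft 0.29 [556.6, -286.0, 193.9, 66.6, -72.5]
now [489.4 -67.8 171.7] ydir 85.41 tilt z [ 0.001 -0.001 -1.   ] j6 -1.77 t 17.68
shift [ -88.9 -225.8   11.9] turn wz 69.4
```

```bash
python3 -m jog '{"linear":[[-15,-34,0],[-30,-68,0],[-45,-102,0],[-60,-136,0],[-74,-170,0]],"delta_rot":[[0,0,0],[0,0,0],[0,0,0],[0,0,0],[0,0,0]],"hand":[1,1,1,1,1]}' && python3 -m jog '{"linear":[[-15,-34,0],[-25,-58,0],[-25,-58,0],[-25,-58,0],[-25,-58,0]],"delta_rot":[[0,0,7],[0,0,14],[0,0,21],[0,0,28],[0,0,35]],"hand":[1,1,1,1,1]}' && python3 -m jog '{"linear":[[0,0,0],[0,0,0],[0,0,0],[0,0,0],[0,0,0]],"delta_rot":[[0,0,7],[0,0,14],[0,0,21],[0,0,28],[0,0,35]],"hand":[1,1,1,1,1]}'
python3 - <<'E'
from h import *
im=eyes.read_camera('wrist');m=eyes.camera_model('wrist');cv2.imwrite('pics/w6.png',im)
for d in finder.outline_of('calliper','wrist')[:2]: print(d['conf'],d['uv'],rect(d['mask'],'wrist',6,m))
for d in finder.landmark_of('calliper','wrist')[:2]: print(d['conf'],d['uv'],plane(d['uv'],'wrist',0,m))
tool([570,-303,160],15.6)
E
```

```text
clock: 18.1
ee_pos: [548.6, -244.0, 168.8]
tcp_rot: [0.04, 0.999, 0.001, -0.002]
force: [-0.4, -0.3, -0.2]
width: 87.9
gripper_force: 0.0
clock: 18.52
ee_pos: [568.4, -302.9, 168.1]
tcp_rot: [0.342, 0.94, 0.001, -0.002]
force: [0.0, 0.6, 0.8]
width: 87.8
gripper_force: 0.0
clock: 18.93
ee_pos: [568.4, -302.0, 168.5]
tcp_rot: [0.608, 0.794, -0.0, -0.002]
force: [0.0, -0.1, 0.4]
width: 87.8
gripper_force: 0.0
0.86 [212.1, 408.7] [507.5, -544.0, 60.2, 20.2, -23.8]
0.67 [395.4, 335.2] [678.3, -404.3, 48.5, 41.9, 17.2]
0.73 [319.7, 223.3] [[ 570.91381785 -303.7722349 ]]
now [ 568.7 -302.2  169. ] ydir 15.59 tilt z [-0.003  0.002 -1.   ] j6 -0.87 t 19.08
shift [-1.1  1.1  9. ] turn wz -0.0
```

View pics/w6.png

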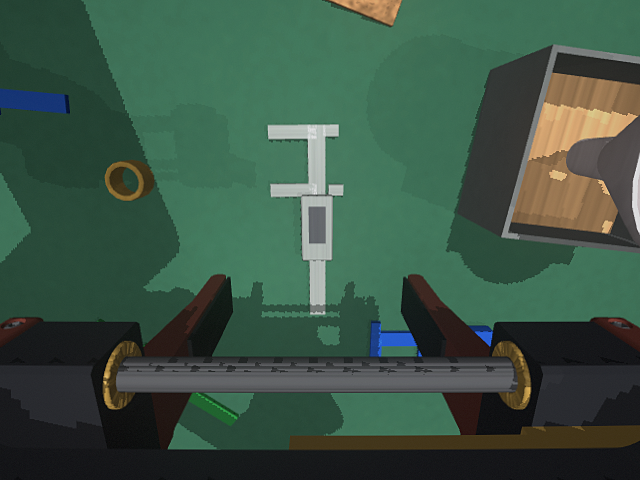

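The wrist view shows the steel calliper, with its housing corners at about (302,196), (331,196), (333,260) and (303,260). The wide ferrule is at (127,181).

Run:
```python
from h import *
p=plane([[302,196],[331,196],[333,260],[303,260]],'wrist',14);print(p,p.mean(0))
b=plane([[317,313],[316,126]],'wrist',5);d=b[1]-b[0];print(b,b.mean(0),np.linalg.norm(d),np.degrees(np.arctan2(*d[::-1])))
print('ferr',plane([[127,181]],'wrist',11))
tool([570.5,-303,10],15.6)
```

```text
[[ 547.51842162 -280.28882181]
 [ 573.35842801 -273.05625876]
 [ 592.85225587 -332.80628616]
 [ 564.65399858 -340.7162157 ]] [ 569.59577602 -306.71689561]
[[ 594.63180707 -397.13697851]
 [ 543.29773107 -217.09860705]] [ 568.96476907 -307.11779278] 187.2137883698673 105.91436264292896
ferr [[ 387.42940982 -310.90024665]]
now [ 568.7 -302.2  169. ] ydir 15.59 tilt z [-0.003  0.002 -1.   ] j6 -0.87 t 19.08
shift [ -1.6   1.9 159. ] turn wz -0.0
```

```bash
python3 -m jog '{"linear":[[-3,0,38],[-3,0,78],[-3,0,118],[-3,0,145],[-3,0,156]],"delta_rot":[[0,0,-0.2],[0,0,-0.2],[0,0,-0.2],[0,0,-0.2],[0,0,-0.2]],"hand":[1,1,1,1,1]}' && python3 -m jog '{"linear":[[0,0,4],[0,0,7],[0,0,9],[0,0,9],[0,0,9]],"delta_rot":[[0,0,0],[0,0,0],[0,0,0],[0,0,0],[0,0,0]],"hand":[1,1,0,-1,-1]}' && python3 -m jog '{"linear":[[0,0,0],[0,0,0],[0,0,0],[0,0,0],[0,0,0]],"delta_rot":[[0,0,0],[0,0,0],[0,0,0],[0,0,0],[0,0,0]],"hand":[-1,-1,-1,-1,-1]}'&& python3 -m jog '{"linear":[[0,0,0],[0,0,0],[0,0,0],[0,0,0],[0,0,0]],"delta_rot":[[0,0,0],[0,0,0],[0,0,0],[0,0,0],[0,0,0]],"hand":[-1,-1,-1,-1,-1]}'
```

```text
clock: 19.5
ee_pos: [567.0, -303.5, 9.7]
tcp_rot: [0.603, 0.798, -0.0, -0.004]
force: [-0.8, 0.4, 0.1]
width: 87.6
gripper_force: 0.0
clock: 19.92
ee_pos: [571.7, -306.6, 7.7]
tcp_rot: [0.604, 0.797, 0.0, 0.001]
force: [0.6, -0.2, -0.3]
width: 71.2
gripper_force: 0.0
clock: 20.33
ee_pos: [570.7, -305.9, 6.2]
tcp_rot: [0.604, 0.797, -0.0, 0.0]
force: [-1.3, -0.5, -0.8]
width: 37.6
gripper_force: 0.0
clock: 20.75
ee_pos: [570.4, -305.8, 6.0]
tcp_rot: [0.604, 0.797, -0.0, -0.0]
force: [-0.2, -0.6, 1.0]
width: 30.0
gripper_force: 30.0
```

```bash
python3 -m jog '{"linear":[[0,0,-20],[0,0,-55],[0,0,-90],[0,0,-120],[0,0,-120]],"delta_rot":[[0,0,0],[0,0,0],[0,0,0],[0,0,0],[0,0,0]],"hand":[-1,-1,-1,-1,-1]}'; python3 -m jog '{"linear":[[0,0,0],[0,0,0],[0,0,0]],"delta_rot":[[0,0,0],[0,0,0],[0,0,0]],"hand":[-1,-1,-1]}'
python3 - <<'E'
from h import *
tool([501.9,91.7,125],85.4)
im=eyes.read_camera('wrist');m=eyes.camera_model('wrist');cv2.imwrite('pics/w7.png',im)
E
```

```text
clock: 21.17
ee_pos: [574.4, -308.1, 132.4]
tcp_rot: [0.604, 0.797, 0.0, 0.005]
force: [1.5, -0.5, -1.2]
width: 29.8
gripper_force: 30.0
clock: 21.42
ee_pos: [569.2, -304.8, 123.8]
tcp_rot: [0.604, 0.797, -0.0, -0.002]
force: [-0.1, 0.7, -2.5]
width: 29.6
gripper_force: 30.0
now [ 569.2 -304.8  123.8] ydir 15.61 tilt z [-0.003  0.002 -1.   ] j6 -0.87 t 21.42
shift [ 4.00e+02  4.19e+01 -1.00e-01] turn wz -69.8
```

View pics/w7.png

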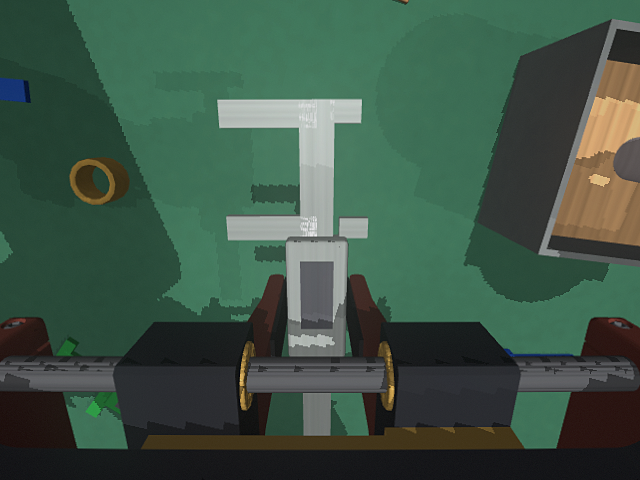

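The wrist view shows the calliper firmly gripped by its housing; the housing's far edge is at (317,238). I'm carrying it over the head to the +y side.

```bash
python3 - <<'E'
from h import *
p=plane([[317,238]],'wrist',131.5)[0];q=plane([[317,99]],'wrist',123)[0];o=get_obs()
for v in(p,q):print(R.from_quat(o['tcp_rot']).inv().apply([v[0]-o['ee_pos'][0],v[1]-o['ee_pos'][1],0]))
E
python3 -m jog '{"linear":[[30,3,0],[66,7,0],[104,11,0],[142,15,0],[180,19,0]],"delta_rot":[[0,0,0],[0,0,0],[0,0,0],[0,0,0],[0,0,0]],"hand":[-1,-1,-1,-1,-1]}' && python3 -m jog '{"linear":[[38,4,0],[76,8,0],[114,12,0],[152,16,0],[180,19,0]],"delta_rot":[[0,0,0],[0,0,0],[0,0,0],[0,0,0],[0,0,0]],"hand":[-1,-1,-1,-1,-1]}' && python3 -m jog '{"linear":[[20,2,0],[40,4,0],[40,4,0],[40,4,0],[40,4,0]],"delta_rot":[[0,0,-7],[0,0,-14],[0,0,-21],[0,0,-28],[0,0,-35]],"hand":[-1,-1,-1,-1,-1]}' && python3 -m jog '{"linear":[[0,0,0],[0,0,0],[0,0,0],[0,0,0],[0,0,0]],"delta_rot":[[0,0,-7],[0,0,-14],[0,0,-21],[0,0,-28],[0,0,-35]],"hand":[-1,-1,-1,-1,-1]}'&& python3 -m jog '{"linear":[[0,0,0],[0,0,0],[0,0,0],[0,0,0],[0,0,0]],"delta_rot":[[0,0,0],[0,0,0],[0,0,0],[0,0,0],[0,0,0]],"hand":[-1,-1,-1,-1,-1]}'
python3 - <<'E'
from h import *
tool([501.9,91.7,10],85.4)
cv2.imwrite('pics/w8.png',eyes.read_camera('wrist'))
E
```

```text
[33.36614853 -0.47064783  0.10142769]
[94.61289707 -0.52577135  0.28549439]
clock: 21.88
ee_pos: [538.8, -125.6, 124.3]
tcp_rot: [0.605, 0.796, -0.0, -0.001]
force: [1.4, 0.4, -2.2]
width: 29.6
gripper_force: 30.0
clock: 22.3
ee_pos: [508.0, 53.8, 124.6]
tcp_rot: [0.604, 0.797, -0.001, -0.002]
force: [0.6, -0.1, -2.9]
width: 29.6
gripper_force: 30.0
clock: 22.72
ee_pos: [502.2, 91.3, 124.6]
tcp_rot: [0.334, 0.943, -0.001, -0.001]
force: [-0.2, -0.4, -2.2]
width: 29.5
gripper_force: 30.0
clock: 23.13
ee_pos: [502.3, 90.7, 124.5]
tcp_rot: [0.035, 0.999, -0.0, -0.001]
force: [1.3, -0.4, -1.5]
width: 29.9
gripper_force: 30.0
clock: 23.55
ee_pos: [503.3, 90.7, 125.8]
tcp_rot: [0.039, 0.999, -0.0, -0.0]
force: [0.2, -0.3, -1.4]
width: 29.7
gripper_force: 30.0
now [503.3  90.7 125.8] ydir 85.52 tilt z [-0. -0. -1.] j6 -1.45 t 23.55
shift [  1.4   0.9 115.8] turn wz 0.1
```

View pics/w8.png

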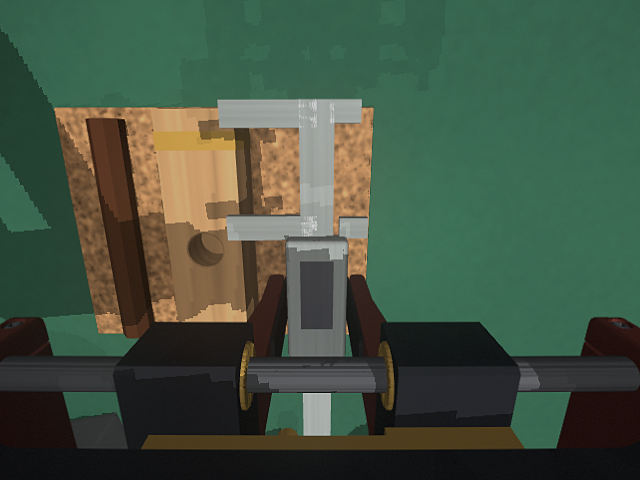

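Wrist view: the calliper is parallel to the head with its long jaws facing it. The hole is at (207,248), and I'll check the head's position from that.

```bash
python3 - <<'E'
from h import *
print('hole',plane([[207,247]],'wrist',54), 'shaft ends',plane([[106,119],[134,334]],'wrist',28).mean(0),'band',plane([[155,141],[237,141]],'wrist',56))
E
python3 -m jog '{"linear":[[0.5,0.5,30],[1.4,1,65],[1.4,1,95],[1.4,1,107],[1.4,1,111]],"delta_rot":[[0,0,0],[0,0,0],[0,0,0],[0,0,0],[0,0,0]],"hand":[-1,-1,-1,-1,-1]}' && python3 -m jog '{"linear":[[0,0,1],[0,0,2],[0,0,3],[0,0,4],[0,0,4]],"delta_rot":[[0,0,0],[0,0,0],[0,0,0],[0,0,0],[0,0,0]],"hand":[-1,-1,-1,-1,-1]}'&& python3 -m jog '{"linear":[[0,0,0],[0,0,0],[0,0,0],[0,0,0],[0,0,0]],"delta_rot":[[0,0,0],[0,0,0],[0,0,0],[0,0,0],[0,0,0]],"hand":[-1,-1,-1,-1,-1]}'
```

```text
hole [[493.47156807  13.67373993]] shaft ends [487.01408641 -61.92073977] band [[418.79120612  -7.41038653]
 [423.05620216  45.75779903]]
clock: 24.02
ee_pos: [500.1, 91.7, 12.6]
tcp_rot: [0.039, 0.999, -0.0, -0.002]
force: [0.4, -0.3, -1.9]
width: 29.8
gripper_force: 30.0
clock: 24.43
ee_pos: [502.9, 91.8, 11.8]
tcp_rot: [0.038, 0.999, 0.0, 0.001]
force: [0.5, -1.1, -1.7]
width: 29.6
gripper_force: 30.0
clock: 24.85
ee_pos: [502.1, 91.8, 11.0]
tcp_rot: [0.038, 0.999, -0.0, 0.0]
force: [-0.7, -0.7, -2.3]
width: 29.9
gripper_force: 30.0
```

```bash
python3 -m jog '{"linear":[[0,0,0.5],[0,0,1],[0,0,1],[0,0,1],[0,0,1]],"delta_rot":[[0,0,0],[0,0,0],[0,0,0],[0,0,0],[0,0,0]],"hand":[-1,-1,-1,0,0]}' && python3 -m jog '{"linear":[[0,0,0],[0,0,0],[0,0,0],[0,0,0],[0,0,-10]],"delta_rot":[[0,0,0],[0,0,0],[0,0,0],[0,0,0],[0,0,0]],"hand":[0,0,0.05,0.05,0.05]}'&& python3 -m jog '{"linear":[[0,0,-30],[0,0,-60],[0,0,-90],[0,0,-130],[0,0,-160]],"delta_rot":[[0,0,0],[0,0,0],[0,0,0],[0,0,0],[0,0,0]],"hand":[0.05,0.05,0.05,0.05,0.05]}'
python3 - <<'E'
from h import *
for n in('scene','side'):
    im=eyes.read_camera(n);m=eyes.camera_model(n)
    for q,z in(('calliper',5),('shaft',16),('ferrule',11)):
      for d in finder.outline_of(q,n)[:6]:
        if d['conf']>.4:print(n,q,round(d['conf'],2),np.round(im[d['mask']].mean(0)),rect(d['mask'],n,z+4*(q!='ferrule'),m))
tool([388.5,-309,180],85.4)
E
```

```text
clock: 25.27
ee_pos: [502.3, 91.8, 10.0]
tcp_rot: [0.038, 0.999, -0.0, 0.0]
force: [-0.5, -0.9, -0.4]
width: 39.4
gripper_force: 0.0
clock: 25.68
ee_pos: [500.8, 91.7, 19.0]
tcp_rot: [0.038, 0.999, -0.0, -0.001]
force: [-0.2, -0.3, -0.9]
width: 46.2
gripper_force: 0.0
clock: 26.1
ee_pos: [502.2, 91.8, 183.3]
tcp_rot: [0.038, 0.999, 0.0, 0.001]
force: [0.2, 0.1, 0.3]
width: 45.9
gripper_force: 0.0
scene calliper 0.77 [167. 172. 169.] [500.6, 87.5, 194.4, 63.0, 2.9]
scene calliper 0.76 [171. 107.  64.] [753.7, -390.3, 196.9, 68.6, 20.4]
scene calliper 0.7 [ 92. 147.  74.] [452.0, -521.7, 193.9, 63.9, -11.2]
scene calliper 0.56 [123.  79.  48.] [237.3, -281.3, 199.9, 62.5, 10.7]
scene shaft 0.76 [49. 66. 91.] [490.0, -66.6, 199.2, 25.8, -4.3]
scene ferrule 0.57 [ 75. 122. 140.] [389.8, -307.9, 53.6, 34.9, 14.2]
side calliper 0.93 [110.  62.  31.] [229.6, -269.1, 191.2, 68.9, 12.0]
side calliper 0.86 [ 69. 134.  42.] [443.8, -510.6, 182.1, 60.1, -15.4]
side calliper 0.73 [165.  93.  46.] [716.2, -392.5, 124.5, 70.3, 18.3]
side calliper 0.66 [148. 153. 154.] [501.8, 83.1, 191.6, 75.4, -4.4]
side shaft 0.88 [ 46.  68. 100.] [486.4, -71.4, 185.9, 35.8, -9.4]
side ferrule 0.64 [ 58. 118. 142.] [389.5, -308.7, 66.8, 36.3, -84.5]
now [500.7  91.8 178.5] ydir 85.61 tilt z [-0.003 -0.    -1.   ] j6 -1.45 t 26.5
shift [  81.2 -408.2   -1.1] turn wz 0.2
```

```bash
python3 -m jog '{"linear":[[7,-35,0],[14,-72,0],[21,-109,0],[29,-146,0],[36,-183,0]],"delta_rot":[[0,0,0],[0,0,0],[0,0,0],[0,0,0],[0,0,0]],"hand":[1,1,1,1,1]}' && python3 -m jog '{"linear":[[7,-36,0],[14,-72,0],[21,-108,0],[28,-144,0],[36,-180,0]],"delta_rot":[[0,0,0],[0,0,0],[0,0,0],[0,0,0],[0,0,0]],"hand":[1,1,1,1,1]}' && python3 -m jog '{"linear":[[5,-25,20],[9,-45,40],[9,-45,60],[9,-45,80],[9,-45,80]],"delta_rot":[[0,0,0],[0,0,0],[0,0,0],[0,0,0],[0,0,0]],"hand":[1,1,1,1,1]}' && python3 -m jog '{"linear":[[0,0,0],[0,0,0]],"delta_rot":[[0,0,0],[0,0,0]],"hand":[1,1]}'
python3 - <<'E'
from h import *
im=eyes.read_camera('wrist');m=eyes.camera_model('wrist');cv2.imwrite('pics/w9.png',im)
for d in finder.outline_of('ferrule','wrist')[:2]: print(d['conf'],d['uv'],rect(d['mask'],'wrist',22,m))
for d in finder.landmark_of('ferrule','wrist')[:2]: print(d['conf'],d['uv'],plane(d['uv'],'wrist',0,m))
tool([388.5,-309,100],85.4)
E
```

```text
clock: 26.92
ee_pos: [450.4, -88.9, 178.7]
tcp_rot: [0.038, 0.999, 0.0, -0.001]
force: [1.0, -0.3, -0.6]
width: 76.1
gripper_force: 0.0
clock: 27.33
ee_pos: [401.1, -265.8, 178.8]
tcp_rot: [0.038, 0.999, 0.001, -0.001]
force: [0.6, 0.1, 0.3]
width: 88.3
gripper_force: 0.0
clock: 27.75
ee_pos: [387.2, -306.7, 95.7]
tcp_rot: [0.039, 0.999, 0.003, -0.003]
force: [0.3, -0.2, -0.8]
width: 87.9
gripper_force: 0.0
clock: 27.92
ee_pos: [390.2, -308.6, 100.1]
tcp_rot: [0.038, 0.999, 0.0, -0.0]
force: [0.3, 0.8, -0.1]
width: 88.1
gripper_force: 0.0
0.83 [319.0, 240.8] [[ 390.9572696  -306.52409648]]
now [ 390.9 -309.1  101. ] ydir 85.65 tilt z [ 0.001 -0.001 -1.   ] j6 -2.3 t 28.07
shift [ 2.4 -0.1  1. ] turn wz 0.2
```

View pics/w9.png

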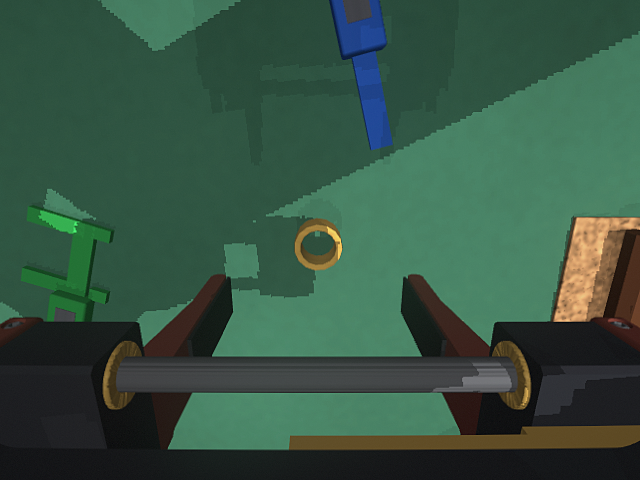

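Run:
```python
from h import *
print(plane([[318,247],[295,247],[341,247],[318,270],[318,224]],'wrist',22))
tool([390,-308,8],85.4)
```

```text
[[ 389.52041618 -307.56457825]
 [ 388.25579361 -324.39034034]
 [ 390.78546231 -290.74289665]
 [ 407.5450703  -308.9063225 ]
 [ 372.20054797 -306.27516155]]
now [ 390.9 -309.1  101. ] ydir 85.65 tilt z [ 0.001 -0.001 -1.   ] j6 -2.3 t 28.07
shift [ 1.1  1.2 93. ] turn wz 0.2
```

The wide ferrule is at pixel (318,247), which gives (389.5,-307.6). It measures about 35 mm across, as expected. I'm gripping it.

```bash
python3 -m jog '{"linear":[[1.2,1.3,35],[1.2,1.3,65],[1.2,1.3,85],[1.2,1.3,93],[1.2,1.3,96]],"delta_rot":[[0,0,0],[0,0,0],[0,0,0],[0,0,0],[0,0,0]],"hand":[1,1,1,1,1]}' && python3 -m jog '{"linear":[[0,0,0],[0,0,0],[0,0,0],[0,0,0],[0,0,0]],"delta_rot":[[0,0,0],[0,0,0],[0,0,0],[0,0,0],[0,0,0]],"hand":[0.5,0,0,-1,-1]}' && python3 -m jog '{"linear":[[0,0,0],[0,0,0],[0,0,0],[0,0,0],[0,0,0]],"delta_rot":[[0,0,0],[0,0,0],[0,0,0],[0,0,0],[0,0,0]],"hand":[-1,-1,-1,-1,-1]}' && python3 -m jog '{"linear":[[0,0,0],[0,0,0],[0,0,0],[0,0,0],[0,0,0]],"delta_rot":[[0,0,0],[0,0,0],[0,0,0],[0,0,0],[0,0,0]],"hand":[-1,-1,-1,-1,-1]}'
```

```text
clock: 28.48
ee_pos: [388.8, -307.0, 3.4]
tcp_rot: [0.038, 0.999, 0.0, -0.0]
force: [-1.0, 0.4, -1.1]
width: 87.8
gripper_force: 0.0
clock: 28.9
ee_pos: [389.5, -307.9, 4.9]
tcp_rot: [0.038, 0.999, -0.001, 0.001]
force: [-0.4, 0.9, -0.7]
width: 57.8
gripper_force: 0.0
clock: 29.32
ee_pos: [389.0, -307.5, 4.1]
tcp_rot: [0.038, 0.999, -0.0, 0.0]
force: [-0.7, 0.9, 3.3]
width: 35.3
gripper_force: 30.0
clock: 29.73
ee_pos: [389.0, -307.4, 4.1]
tcp_rot: [0.038, 0.999, -0.0, -0.0]
force: [-0.1, 0.2, 4.6]
width: 34.9
gripper_force: 30.0
```

```bash
python3 -m jog '{"linear":[[0,0,-20],[0,0,-55],[0,0,-90],[0,0,-125],[0,0,-140]],"delta_rot":[[0,0,0],[0,0,0],[0,0,0],[0,0,0],[0,0,0]],"hand":[-1,-1,-1,-1,-1]}'; python3 -m jog '{"linear":[[0,0,0],[0,0,0],[0,0,0]],"delta_rot":[[0,0,0],[0,0,0],[0,0,0]],"hand":[-1,-1,-1]}'
python3 - <<'E'
from h import *
print(get_obs()['width'],get_obs()['gripper_force'])
tool([495.3,12.2,144],85.4)
im=eyes.read_camera('wrist');cv2.imwrite('pics/w10.png',cv2.resize(im[220:420,200:440],None,fx=3,fy=3))
E
```

```text
clock: 30.15
ee_pos: [390.4, -308.7, 147.7]
tcp_rot: [0.038, 0.999, -0.002, 0.002]
force: [-0.2, -0.3, 0.0]
width: 34.8
gripper_force: 30.0
clock: 30.4
ee_pos: [388.2, -306.6, 142.7]
tcp_rot: [0.038, 0.999, 0.001, -0.001]
force: [0.3, -0.1, -2.0]
width: 35.1
gripper_force: 30.0
35.13909868736704 29.999908972531557
now [ 388.2 -306.6  142.7] ydir 85.61 tilt z [-0.002  0.001 -1.   ] j6 -2.3 t 30.4
shift [-82.4 326.   -1. ] turn wz 0.2
```

View pics/w10.png

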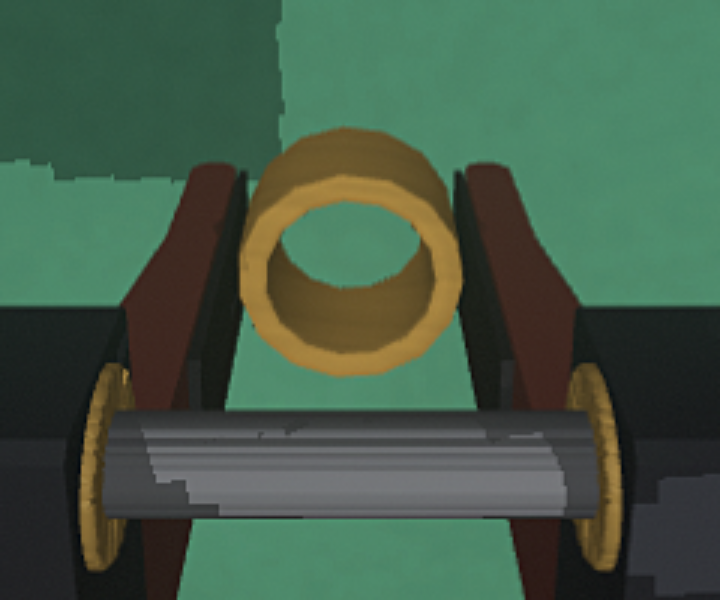

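The ferrule is held upright. Its top ring centre is at crop (350,276), which is full-picture pixel (316.7,312). I'll work out its offset from the TCP.

```bash
python3 - <<'E'
from h import *
o=get_obs();c=plane([[316.7,312],[316.7,200+0],[280,312]],'wrist',o['ee_pos'][2]+18)[0]
print(c,R.from_quat(o['tcp_rot']).inv().apply([c[0]-o['ee_pos'][0],c[1]-o['ee_pos'][1],0]))
e=plane([[200+240/3,312],[200+461/3,312],[316.7,220+176/3],[316.7,220+376/3]],'wrist',o['ee_pos'][2]+18);print(e)
E
python3 -m jog '{"linear":[[-9,33,0],[-18,70,0],[-27,107,0],[-36,144,0],[-45,180,0]],"delta_rot":[[0,0,0],[0,0,0],[0,0,0],[0,0,0],[0,0,0]],"hand":[-1,-1,-1,-1,-1]}' && python3 -m jog '{"linear":[[-9,36,0],[-18,72,0],[-27,108,0],[-34,132,0],[-37,146,0]],"delta_rot":[[0,0,0],[0,0,0],[0,0,0],[0,0,0],[0,0,0]],"hand":[-1,-1,-1,-1,-1]}' && python3 -m jog '{"linear":[[0,0,0],[0,0,0],[0,0,0],[0,0,0],[0,0,0]],"delta_rot":[[0,0,0],[0,0,0],[0,0,0],[0,0,0],[0,0,0]],"hand":[-1,-1,-1,-1,-1]}'
python3 - <<'E'
from h import *
tool([495.3,12.2,60],85.4)
im=eyes.read_camera('wrist');cv2.imwrite('pics/w11.png',im)
E
```

```text
[ 387.14231545 -305.75505299] [0.89493304 0.53975436 0.00335124]
[[ 385.83598453 -322.71540493]
 [ 388.46997214 -288.66556346]
 [ 370.53077875 -304.48907863]
 [ 404.81410685 -307.10179228]]
clock: 30.87
ee_pos: [446.6, -129.2, 142.2]
tcp_rot: [0.039, 0.999, 0.001, -0.002]
force: [0.6, -0.0, -0.6]
width: 35.3
gripper_force: 30.0
clock: 31.28
ee_pos: [495.3, 14.3, 142.1]
tcp_rot: [0.037, 0.999, 0.0, -0.001]
force: [0.4, -0.3, -0.6]
width: 35.0
gripper_force: 30.0
clock: 31.7
ee_pos: [495.2, 10.4, 143.6]
tcp_rot: [0.039, 0.999, -0.0, -0.0]
force: [-0.8, -0.7, -0.7]
width: 35.1
gripper_force: 30.0
now [495.2  10.4 143.6] ydir 85.52 tilt z [-0.001 -0.    -1.   ] j6 -1.61 t 31.7
shift [-0.   1.8 83.6] turn wz 0.1
```

View pics/w11.png

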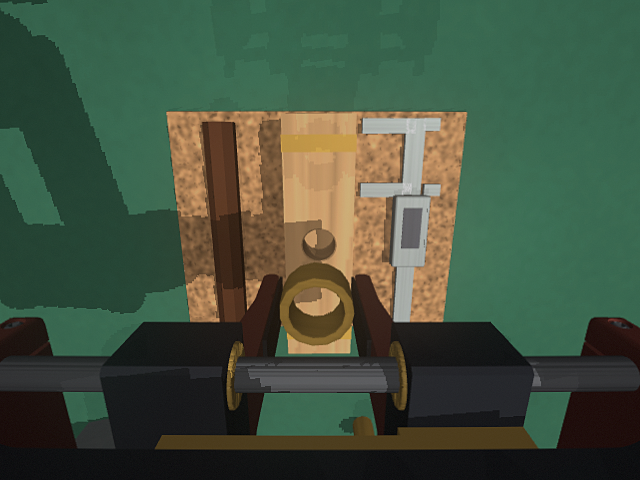

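Wrist view: everything is in place with the calliper's jaws clear of the head. The hole rim is at about (319,243), and I'll measure it against the head's edges.

Run:
```python
from h import *
im=cv2.imread('pics/w11.png');m=eyes.camera_model('wrist')
cv2.imwrite('pics/w12.png',cv2.resize(im[105:265,270:370],None,fx=5,fy=3.75*1,interpolation=2))
print(plane([[319.5,243]],'wrist',56,m))
e=plane([[281.5,143],[356.5,143]],'wrist',56,m);print('band',e,e.mean(0)+75*np.array([np.cos(np.radians(-4.6)),np.sin(np.radians(-4.6))]))
for d in finder.landmark_of('head','wrist')[:1]:print(d['conf'],plane(d['uv'],'wrist',4,m))
```

```text
[[493.56998824  13.31866981]]
band [[418.66551957  -7.65539498]
 [422.73419317  44.58149804]] [495.45827225  12.44813221]
0.75 [[496.18141819  10.09151314]]
```

View pics/w12.png

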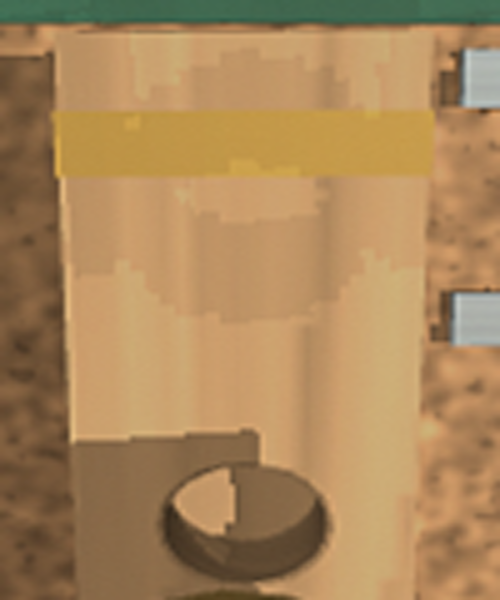

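```bash
python3 -m jog '{"linear":[[0,1.8,25],[0,1.8,50],[0,1.8,68],[0,1.8,76],[0,1.8,79]],"delta_rot":[[0,0,0],[0,0,0],[0,0,0],[0,0,0],[0,0,0]],"hand":[-1,-1,-1,-1,-1]}' && python3 -m jog '{"linear":[[0,0,0],[0,0,0],[0,0,0],[0,0,0],[0,0,0]],"delta_rot":[[0,0,0],[0,0,0],[0,0,0],[0,0,0],[0,0,0]],"hand":[-1,-1,-1,-1,-1]}' && python3 -m jog '{"linear":[[0,0,1],[0,0,2],[0,0,2.5],[0,0,2.5],[0,0,2.5]],"delta_rot":[[0,0,0],[0,0,0],[0,0,0],[0,0,0],[0,0,0]],"hand":[-1,-1,-1,-1,-1]}'; python3 -m jog '{"linear":[[0,0,0],[0,0,0],[0,0,0],[0,0,0]],"delta_rot":[[0,0,0],[0,0,0],[0,0,0],[0,0,0]],"hand":[-1,-1,-1,-1]}'; python3 -c "
from h import *
tool([495.4,12.2,60.1],85.4)"
```

```text
clock: 32.22
ee_pos: [494.8, 12.9, 63.8]
tcp_rot: [0.039, 0.999, 0.0, -0.001]
force: [-0.7, 0.3, -0.0]
width: 35.0
gripper_force: 30.0
clock: 32.63
ee_pos: [496.5, 13.1, 65.8]
tcp_rot: [0.038, 0.999, -0.0, 0.001]
force: [-0.8, 0.1, -0.7]
width: 34.9
gripper_force: 30.0
clock: 33.05
ee_pos: [495.8, 13.2, 62.4]
tcp_rot: [0.038, 0.999, -0.0, -0.0]
force: [-0.6, 0.4, -0.9]
width: 34.7
gripper_force: 30.0
clock: 33.38
ee_pos: [495.9, 13.2, 62.5]
tcp_rot: [0.038, 0.999, -0.0, 0.0]
force: [0.3, 0.2, -1.0]
width: 35.1
gripper_force: 30.0
now [495.9  13.2  62.5] ydir 85.61 tilt z [ 0. -0. -1.] j6 -1.61 t 33.38
shift [ 0.4 -1.   2.4] turn wz 0.2
```

```bash
python3 -m jog '{"linear":[[0.4,-0.9,0.5],[0.4,-0.9,1],[0.4,-0.9,1.5],[0.4,-0.9,2],[0.4,-0.9,2]],"delta_rot":[[0,0,0],[0,0,0],[0,0,0],[0,0,0],[0,0,0]],"hand":[-1,-1,-1,-1,-1]}' && python3 -m jog '{"linear":[[0,0,0],[0,0,0],[0,0,0],[0,0,0]],"delta_rot":[[0,0,0],[0,0,0],[0,0,0],[0,0,0]],"hand":[-1,-1,-1,-1]}'
```

```text
clock: 33.8
ee_pos: [495.3, 12.3, 60.4]
tcp_rot: [0.038, 0.999, -0.0, -0.0]
force: [0.0, -0.1, -0.7]
width: 35.1
gripper_force: 30.0
clock: 34.13
ee_pos: [495.4, 12.3, 60.5]
tcp_rot: [0.038, 0.999, -0.0, 0.0]
force: [0.5, 0.1, -0.4]
width: 34.7
gripper_force: 30.0
```

```bash
python3 -m jog '{"linear":[[0,0,0.3],[0,0,0.6],[0,0,0.6],[0,0,0.6],[0,0,0.6]],"delta_rot":[[0,0,0],[0,0,0],[0,0,0],[0,0,0],[0,0,0]],"hand":[-1,-1,-1,-0.1,0]}' && python3 -m jog '{"linear":[[0,0,0],[0,0,0],[0,0,0],[0,0,0],[0,0,0]],"delta_rot":[[0,0,0],[0,0,0],[0,0,0],[0,0,0],[0,0,0]],"hand":[0.2,0.2,0.2,0.2,0.2]}' && python3 -m jog '{"linear":[[0,0,-10],[0,0,-30],[0,0,-60],[0,0,-90],[0,0,-110]],"delta_rot":[[0,0,0],[0,0,0],[0,0,0],[0,0,0],[0,0,0]],"hand":[0.2,0.2,0.2,0.2,0.2]}'&& python3 -m jog '{"linear":[[0,0,0],[0,0,0],[0,0,0],[0,0,0]],"delta_rot":[[0,0,0],[0,0,0],[0,0,0],[0,0,0]],"hand":[0.2,0.2,0.2,0.2]}'
python3 - <<'E'
from h import *
im=eyes.read_camera('wrist');cv2.imwrite('pics/w13.png',cv2.resize(im[90:330,150:470],None,fx=2.5,fy=2.5,interpolation=2))
E
```

```text
clock: 34.55
ee_pos: [495.5, 12.3, 59.9]
tcp_rot: [0.038, 0.999, -0.0, 0.0]
force: [0.5, 0.0, 0.5]
width: 42.2
gripper_force: 0.0
clock: 34.97
ee_pos: [495.3, 12.3, 59.8]
tcp_rot: [0.038, 0.999, -0.0, -0.0]
force: [0.6, 0.6, 0.3]
width: 52.5
gripper_force: 0.0
clock: 35.38
ee_pos: [496.2, 12.2, 173.0]
tcp_rot: [0.038, 0.999, -0.0, 0.001]
force: [0.8, 0.2, -0.1]
width: 52.4
gripper_force: 0.0
clock: 35.72
ee_pos: [494.2, 12.4, 168.7]
tcp_rot: [0.038, 0.999, 0.0, -0.001]
force: [-1.3, 0.2, -0.2]
width: 52.5
gripper_force: 0.0
```

View pics/w13.png

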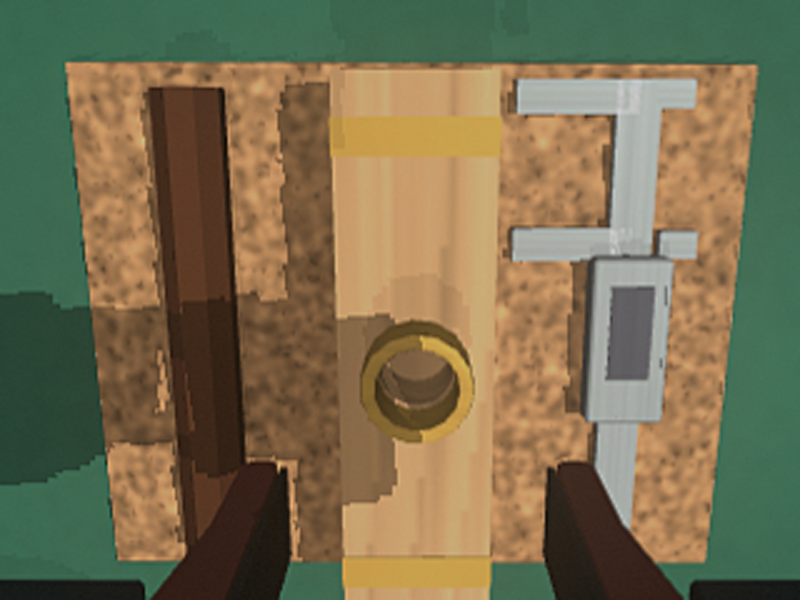

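Ferrule upright on the head with the hole visible through it. Quick numerical check in this picture: ring top at crop (417,387), bands at rows 136 and 572.

Run:
```python
from h import *
f=lambda P,z:plane(np.array(P)/2.5+[150,90],'wrist',z)
print('ring',f([[417,387]],78),f([[360,387],[474,387]],78))
b=f([[331,136],[500,136],[343,572],[491,572]],56);print('head',b.mean(0),np.linalg.norm(b[:2].mean(0)-b[2:].mean(0)))
h=f([[589,258],[672,258],[664,421],[586,418]],18);print('cal',h.mean(0))
s=f([[152,88],[224,88]],26);print('shaft near',s,s.mean(0))
c=f([[66,63],[757,66],[707,562],[119,560]],4);print('mat corners',c,)
```

```text
ring [[494.35503693  13.11191576]] [[493.02390325  -4.33351019]
 [495.68663483  30.5562824 ]]
head [495.21653046  12.82946447] 149.85915466012005
cal [500.8648302   91.77553243]
shaft near [[398.47334659 -69.10377267]
 [400.37944504 -44.88068659]] [399.42639582 -56.99222963]
mat corners [[ 386.23910979 -104.9677046 ]
 [ 406.18930833  142.33309005]
 [ 603.77255367  127.85657244]
 [ 583.9425456  -120.02904514]]
```

```bash
python3 -c "
from station import arm
print(arm.finish_job())"
```

```text
the job is handed in; nothing more can be done
None
```

I handed the job in at about 36 s. The head is within about 2 mm of the mat centre, the shaft on the funnel side and the calliper on the other (both about 80 mm out), and the wide ferrule stands within about 1 mm of the hole's centre; the spare and glue were not touched.

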